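Set the jig leg to 45 mm with the spacer, close its cam and keep holding

TASK

Set the jig's sliding leg to its scored 45 mm line: pick the 45 mm spacer out of the three look-alikes, stand it on the jig's bed squarely in front of the steel stop, in the middle, and let go of it. Then take the sliding leg by its handle bar, with the cam lever still open push it up firmly against the spacer, and, still pushing, without letting the leg slip back slide along the bar so that your fingers sweep the cam lever fully closed. Finish still holding the leg by its bar against the spacer (its spring pushes it back if let go, even with the lever closed), and leave the other spacers and the things on the bench where they are.

Things in the scene. Friction and masses are not known exactly. Their poses are not given: they have to be found in the camera images.
- jig: Setting jig, fixed to the bench; its place and yaw (within 0.3 rad) vary. Wooden base plate 300 x 120 x 18 mm, steel stop block near its far (+x) end, aluminium leg sliding on top. Origin on the bench, 40 mm to the +x side of the plate's middle. x: the way the leg slides towards the stop (at yaw 0 away from the robot); z up.
- seat (a point): Foot of the stop's face, in the middle, on top of the plate (jig x 75, y 0, z 18 mm), axes as the jig's. The spacer stands on the plate with one end against this face, its length along jig x. The stop is 80 mm wide and 42 mm high above the plate.
- mark (a point): Middle of the dark line scored across the plate's top, 45 mm before the stop face (jig x 30, z 18 mm). The leg's front face belongs above it.
- leg (a joint): Slide of the leg towards the stop, m: 0 fully back, 0.09 at most; starts at 0. Its front face is 110 mm minus this value from the stop face, so 0.065 is the 45 mm line, where it bears on the 45 mm spacer. A spring pushes it back with 1.5 N at 0 and 3 N at the line (0.4 N friction); let go, it runs back, also with the lever closed.
- leg_face (a point): Middle of the foot of the leg's front face (56 mm wide, 40 mm high), at the height of the plate's top; moves with the leg. Axes as the jig's.
- bar (a point): Handle bar of the leg, moves with it: round steel, 12 mm diameter, along jig y, 180 mm long, on legs at both ends only, so fingers can straddle it (one on its -x, one on its +x side) and slide along it. Origin: middle of the bar on its axis, 78 mm above the bench, 60 mm behind (-x of) the front face; axes as the jig's. Free for 40 mm below its axis and 40 mm to either side in x.
- lever (a joint): Cam lever, rad: 0 open, 0.5 fully closed (end stop; it then lies along jig x); starts at 0 to 0.08. Closes counter-clockwise seen from above and stays where left; 2 to 3 N at the bar turns it. Flat dark bar 10 x 10 mm, 93 mm long from its pivot, 86 to 96 mm above the bench; it passes over the handle bar with 2 mm to spare, open at bar y of about -8 mm, closed at +30 mm.
- lever_pivot (a point): Axis of the lever's upright pivot at the lever's half thickness (91 mm above the bench), on the leg: 70 mm behind (-x of) the bar, 30 mm to +y of its middle.
- lever_tip (a point): Free end of the lever, on its centre line, 91 mm above the bench; open at bar y about -15 mm. Fingers straddling the bar on the lever's -y side push it closed with their flanks as they slide to +y along the bar; with fingers 32 mm wide in y this ends with their middle about 9 mm to the +y side of the bar's middle.
- spacer_45: The spacer to use: plain aluminium block 45 mm long (own x), 28 mm wide (own y), 40 mm high, 0.14 kg, small dark dot on top like the other two. Origin in the middle of its underside. The three stand on the bench to the right (-y) of the jig in three places that are exchanged, 80 mm or more between centres; yaw within 0.6 rad.
- spacer_35: Look-alike, 35 mm long, else the same. Leave alone.
- spacer_55: Look-alike, 55 mm long, else the same. Leave alone.
- hammer: Bystander: hammer, 260 mm long, wooden handle, lying at the far right. Origin under the tool.
- awl: Bystander: awl, 145 mm long, 28 mm thick, wooden handle, lying at the right. Origin on the bench below the front end of the handle.
- glue_jar: Bystander: amber jar, 60 mm diameter, 62 mm high. Origin under its middle.
- iron: Bystander: old flat iron, about 160 x 85 mm, 104 mm high, standing on the left. Origin under its sole.
- rivet_bowl: Bystander: white bowl, 90 mm diameter, 35 mm high. Origin under its middle.
- solvent: Bystander: blue bottle, 60 mm diameter, 160 mm high, at the left. Origin under its middle.
- weight: Bystander: brass weight, 64 mm diameter, 45 mm high, at the left. Origin under its middle.
Things that resemble listed ones, but are neither listed nor needed, are in the scene too. Leave any purple or turquoise look-alike of the spacer_45 alone.

How it is judged:
On the way, in this order (a step that is already met when the one before it is completed fails the run):
1. the 45 mm spacer stands squarely on the jig's bed in front of the stop, let go (x of spacer_45 in the frame of seat between -0.0525 and -0.0185 m and y of spacer_45 in the frame of seat between -0.015 and 0.015 m and z of spacer_45 in the frame of seat between -0.004 and 0.004 m and angle between the x axis of spacer_45 and the x axis of jig, either way round below 0.2 rad and contact force between the fingers and spacer_45 below 0.2 N), for 0.2 s.
2. the leg is held by its bar at the 45 mm line, against the spacer, with the cam lever still open (value of joint leg between 0.062 and 0.068 m and contact force between the fingers and leg_c6 above 1.5 N and value of joint lever below 0.2 rad), for 0.2 s.
At the end, for the whole second after the job is handed in: Leg within 3 mm of the 45 mm line, cam lever closed to 0.46 rad or more, fingers holding the handle bar with more than 2 N, the 45 mm spacer standing on the bed between stop and leg (within 3 mm in x, 15 mm sideways, square within 0.08 rad) and not touched by the fingers (value of joint leg between 0.062 and 0.068 m and value of joint lever above 0.46 rad and contact force between the fingers and leg_c6 above 2 N and x of spacer_45 in the frame of seat between -0.0255 and -0.0195 m and y of spacer_45 in the frame of seat between -0.015 and 0.015 m and z of spacer_45 in the frame of seat between -0.004 and 0.004 m and angle between the x axis of spacer_45 and the x axis of jig, either way round below 0.08 rad and contact force between the fingers and spacer_45 below 0.2 N); the arm keeps its last pose, push and grip.
It fails at once if the cam lever is turned closed (over 0.25 rad) while the leg is more than 5 mm off the line (value of joint lever above 0.25 rad and not (value of joint leg between 0.06 and 0.07 m)).
It fails at once if a bystander or another spacer is shifted more than 30 mm (distance of any of spacer_35, spacer_55, hammer, awl, glue_jar, iron, rivet_bowl, solvent, weight from where it was at the start of the episode above 0.03 m).
It also fails if it takes over 58 s, if anything falls off the work surface, if the arm or the gripper's body presses on something with over 40 N, if the wrist force passes 120 N, or if a joint passes its speed limit or range.

ROBOT

A 6-joint arm with a two-finger parallel gripper is mounted at the origin on the work surface. World frame = base frame: x ahead of the robot, y to its left, z up, the work surface at z = 0. Lengths are in m, angles in rad, forces in N, time in s.
With the tool pointing down it reaches from about 0.375 to 0.975 m from the base axis. Payload 3.8 kg.
Tool frame: the origin (TCP) lies at the very end of the fingers, on their centre line; the grasp point (between the pads) lies tcp_to_grasp behind it (tcp_to_grasp is the distance from the TCP to the grasp point, in m); z points along the fingers, y is the line along which they close (so a half turn about z gives the same grasp; the last joint's range is limited). The gripper opens to 85 mm and grips with 20 to 120 N. Pads are 22 mm wide; open, the fingers measure 114 mm over their backs; the gripper's body (76 mm by 85 mm) begins 54 mm behind the grasp point. The pads swing forward as they close: fully open they stand 13 mm farther back than shut.
Start: joints at [-1.362, 0.264, 1.604, -0, 1.274, -0.037], TCP at [0.164, -0.655, 0.231] pointing down, gripper open.
Joint ranges: [-2.63, 2.63], [-0.94, 2.18], [0.31, 2.57], [-1.31, 4.45], [0, 2.66], [-2.55, 2.55]. Speed limits (rad/s): [2.57, 2.57, 3.14, 3.14, 3.14, 3.14].

INTERFACE

Orientations are given as a rotation vector (axis times angle).
In Python, from station import sense, snapshot, job_done, tcp_to_grasp gives the robot as it stands.
- The arm moves only by the tool servo_tool, never from a script. Its argument "motion" is a list that holds one entry, the list of rows, each a list of 7 numbers: the shift along the tool's x, y, z in cm, then the turn, a rotation vector about the tool's x, y, z in rad, then the gripper command: -1 is shut, 1 is fully open, values between are in proportion. In form: [[[x, y, z, ax, ay, az, claw], ...]]. A call has 1 to 10 rows; each row shifts and turns the commanded pose from where the row before left it, along the tool's axes as they then stand; what a row does not reach is not made up. A row lasts 1/8 s, in which the tool goes at most 62.5 mm and 10.7 degrees, less where a joint would pass 70% of its speed; a pose out of reach is approached as far as the arm can. A call is refused whole if a number of a shift passes 6.25 or a number of a turn 0.188, either way. A call with a gripper value outside its range is refused whole. The fingers move at their own pace and stop on an object; the grip force is fixed at half the most. Time passes only in rows, so rows that do not move let the fingers close. It gives the time, the measured TCP pose, the force, the opening and the grip force at its end, in the units of the state.
- sense(): the state, without advancing time (a new reading comes with each control period).
- snapshot(name): name is "scene" or "top"; returns a dict with "image" (400x640x3 uint8, blue, green, red), "camera_matrix" (3x3 intrinsics, pixels), "dist" ([k1, k2, p1, p2, k3] as OpenCV has them; the pictures are not rectified), "T" (4x4, takes a point from camera to world coordinates). Camera axes: x right, y up, looking along -z (the intrinsics and any distortion apply to the point x, -y, -z); pixel columns grow to the right and rows downward; lengths in m; the calibration is good to about 2 mm. A picture is of the moment at which its call begins. There is no depth.
- job_done(): hands the job in; it is judged then, once.
The state is a dict: "time_s": time; "q": joint angles; "joint_vel": joint speeds; "effort": joint torques, N m; "position": TCP position; "tcp_rot": TCP orientation; "ft_force": force on the tool from outside, world axes, zero at the start; "ft_torque": the same for the moment, N m; "opening": finger opening in m; "grip_force": force on a finger pad.
Only numpy, scipy, OpenCV 4.12 (cv2) and the standard library are available. Lean on these libraries where they do the work, as an engineer would, in place of code of your own. Each camera call takes 0.05 s, during which the arm holds its last target. There are 200 camera calls.

## Working session

There is one attempt and no reset: what is moved stays moved. The work goes in short steps, Python scripts to look and compute and a tool call to move; the robot and the scene stay as the last step left them, time stands still between calls to the robot, and variables do not carry over. Pictures are saved under pics/ and viewed, at most 10 in all, crops included, and the job is handed in when it is done.

Besides the shell and the picture viewer there is one more tool, called after "Call:" by a JSON object that holds its "api" and its "payload", one argument or row to a line. servo_tool: Moves the arm, as the interface text tells. Its arguments: {"type":"object","properties":{"motion":{"type":"array"}},"required":["motion"]}

```bash
mkdir -p pics; cat > h.py <<'E'
import numpy as np, cv2
from station import sense, snapshot, job_done, tcp_to_grasp
from scipy.spatial.transform import Rotation as R
def ray(s,px):
    p=cv2.undistortPoints(np.array(px,float).reshape(-1,1,2),s["camera_matrix"],np.array(s["dist"]))[:,0]
    d=np.c_[p[:,0],-p[:,1],-np.ones(len(p))]@s["T"][:3,:3].T
    return s["T"][:3,3],d
def onz(s,px,z):
    o,d=ray(s,px); return o+d*((z-o[2])/d[:,2])[:,None]
def proj(s,P):
    P=np.array(P,float).reshape(-1,3); c=(P-s["T"][:3,3])@s["T"][:3,:3]
    c=c*[1,-1,-1]
    return cv2.projectPoints(c,np.zeros(3),np.zeros(3),s["camera_matrix"],np.array(s["dist"]))[0][:,0]
E
python3 - <<'E'
from h import *
print(tcp_to_grasp,sense())
for n in("top","scene"):
    s=snapshot(n);cv2.imwrite(f"pics/{n}0.png",s["image"]);print(n,s["T"].round(3).tolist(),s["camera_matrix"])
E
```

```text
0.0187 {'time_s': 0.0, 'q': array([-1.36188452e+00,  2.64767097e-01,  1.60542737e+00, -3.60908576e-06,
        1.27368745e+00, -3.68978255e-02]), 'joint_vel': array([ 2.53801353e-03, -9.23657508e-04, -8.50018300e-04,  4.09367986e-05,
       -1.59038814e-03,  4.15259058e-04]), 'effort': array([ 8.66474602e-04, -5.15110946e+01, -3.67315185e+01,  4.90043453e-05,
        1.29310833e-02,  1.72426212e-05]), 'position': array([ 0.16409754, -0.65397179,  0.22992381]), 'tcp_rot': array([-3.11563117e+00, -3.84867589e-01,  3.14068174e-04]), 'ft_force': array([-0.75453213, -0.26439948,  0.43011613]), 'ft_torque': array([-0.01195477,  0.01866946, -0.03305211]), 'grip_force': 0.0, 'opening': 0.08541609673098738}
top [[-0.019, 0.991, -0.13, 0.407], [-1.0, -0.021, -0.007, 0.031], [-0.01, 0.13, 0.991, 1.365], [0.0, 0.0, 0.0, 1.0]] [[391.45814278   0.         326.16440033]
 [  0.         391.45814278 197.80549432]
 [  0.           0.           1.        ]]
scene [[0.879, -0.345, 0.33, 1.131], [0.477, 0.652, -0.589, -0.946], [-0.012, 0.675, 0.738, 1.297], [0.0, 0.0, 0.0, 1.0]] [[511.40788943   0.         325.57969969]
 [  0.         511.40788943 195.29372875]
 [  0.           0.           1.        ]]
```

View pics/top0.png

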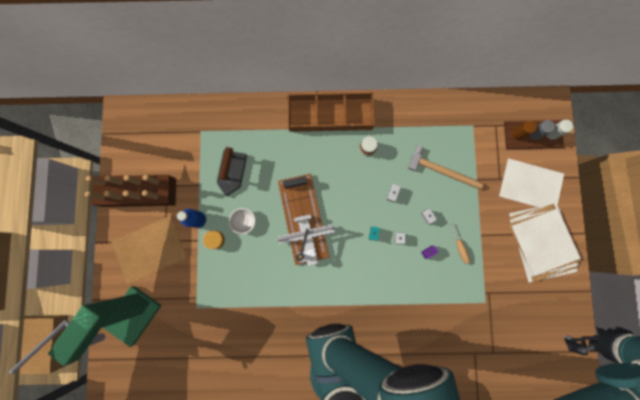

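View pics/scene0.png

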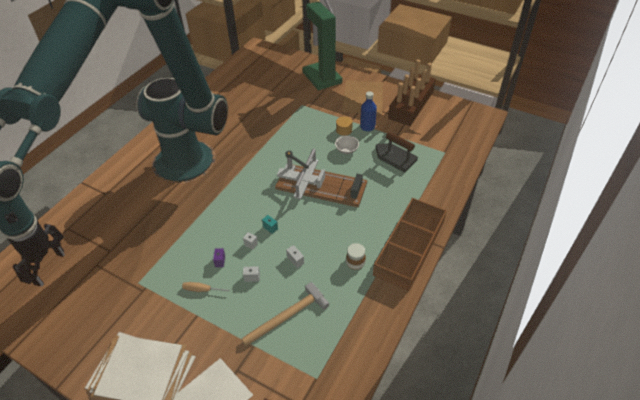

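The top view shows the jig at about (305,220) and the silver spacers at (394,193), (429,216) and (400,239). The turquoise decoy is at (375,233) and the purple one at (430,252). In the scene view the spacers are at (295,255), (251,273) and (250,240).

```bash
python3 - <<'E'
from h import *
t=cv2.imread("pics/top0.png");s=cv2.imread("pics/scene0.png")
a=cv2.resize(t[165:275,270:450],None,fx=4.4,fy=4.4,interpolation=cv2.INTER_CUBIC)[:,:790]
cv2.imwrite("pics/a.png",a)
b=cv2.resize(s[140:290,200:380],None,fx=4,fy=4,interpolation=cv2.INTER_CUBIC)
cv2.imwrite("pics/b.png",b)
S=snapshot("top");C=snapshot("scene")
for nm,Sx,cs in(("top",S,[(394,193),(429,216),(400,239)]),("scene",C,[(295,255),(251,273),(250,240)])):
    hsv=cv2.cvtColor(cv2.resize(Sx["image"],None,fx=4,fy=4,interpolation=cv2.INTER_CUBIC),cv2.COLOR_BGR2HSV)
    m=((hsv[...,1]<60)&(hsv[...,2]>(150 if nm=="top" else 165))).astype(np.uint8)
    for c in cs:
        w=np.zeros_like(m);x,y=4*c[0],4*c[1];w[y-56:y+56,x-56:x+56]=m[y-56:y+56,x-56:x+56]
        k=max(cv2.findContours(w,0,1)[0],key=cv2.contourArea)
        h=cv2.convexHull(k)[:,0]/4.-.375
        P=onz(Sx,h,.04)[:,:2]
        r=cv2.minAreaRect((P*1000).astype(np.float32))
        print(nm,c,"rect",np.round(r[0],1),np.round(r[1],1),round(r[2],1))
        
E
```

```text
top (394, 193) rect [ 595.2 -189.9] [95.  97.3] 87.9
top (429, 216) rect [ 514.1 -304.8] [94.  96.9] 87.2
top (400, 239) rect [ 438.6 -203.5] [95.3 92.8] 88.9
scene (295, 255) rect [ 597.  -191.4] [24.6 51.4] 65.7
scene (251, 273) rect [ 523.1 -303. ] [19.2 25.3] 36.7
scene (250, 240) rect [ 440.5 -206.5] [23.9 31.5] 86.8
```

View pics/a.png

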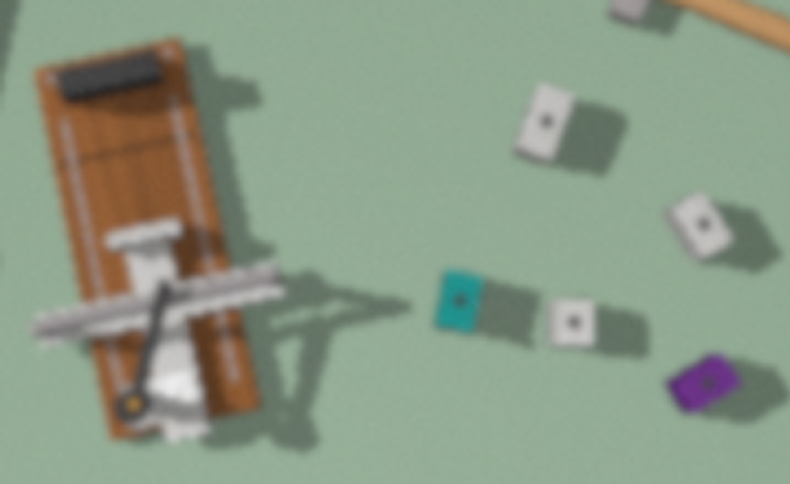

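View pics/b.png

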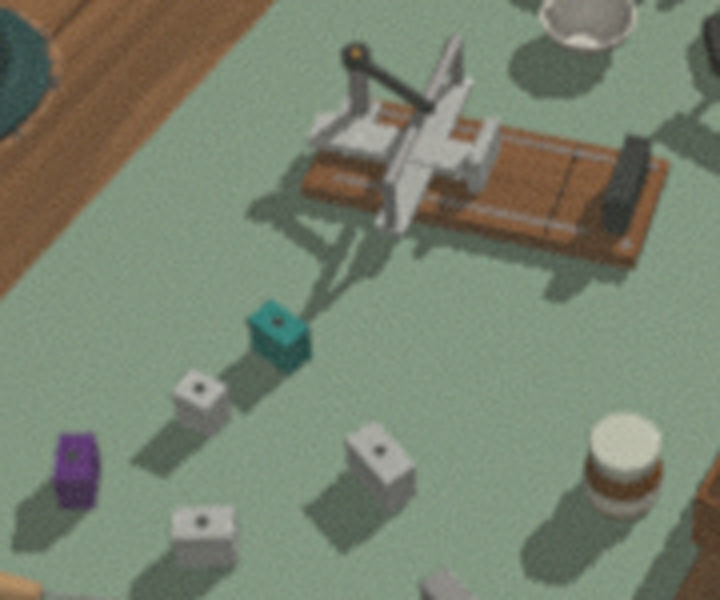

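The far spacer is the 55 and the near one the 35, so the middle-right one at top px (429,216), scene px (251,273), is the 45 mm one. Next I refine its pose and the jig's with better masks.

```bash
cat >> h.py <<'E'
def masks(im,k=4):
    b=cv2.resize(im,None,fx=k,fy=k,interpolation=cv2.INTER_CUBIC).astype(int)
    return b[...,0],b[...,1],b[...,2]
def blob(S,m,c,w,z,k=4):
    M=np.zeros(m.shape,np.uint8);x,y=int(k*c[0]),int(k*c[1]);q=np.s_[max(y-k*w,0):y+k*w,max(x-k*w,0):x+k*w];M[q]=m[q]
    M=cv2.morphologyEx(M,cv2.MORPH_OPEN,np.ones((5,5)))
    ct=max(cv2.findContours(M,0,1)[0],key=cv2.contourArea)
    P=onz(S,cv2.convexHull(ct)[:,0]/k-(k-1)/2/k,z)[:,:2]
    r=cv2.minAreaRect((P*1000).astype(np.float32)); return r,P
E
python3 - <<'E'
from h import *
S=snapshot("top");C=snapshot("scene")
B,G,Rr=masks(S["image"])
for c in [(394,193),(430,216),(400,239)]:
    for t in (130,145):
        r,P=blob(S,((Rr-G>-8)&(Rr>t)).astype(np.uint8),c,14,.04); print(c,t,np.round(r[0],1),np.round(r[1],1),round(r[2],1))
B,G,Rr=masks(C["image"])
for c in [(295,253),(251,270),(250,238)]:
    for t in (150,170):
        r,P=blob(C,((Rr-G>-8)&(Rr>t)).astype(np.uint8),c,14,.04); print("scene",c,t,np.round(r[0],1),np.round(r[1],1),round(r[2],1))
B,G,Rr=masks(S["image"])
for t in(15,30):
    r,P=blob(S,((Rr-B>t)).astype(np.uint8),(305,220),55,.018);print("jig",t,np.round(r[0],1),np.round(r[1],1),r[2])
    # jig plate in scene
B,G,Rr=masks(C["image"])
for t in(15,30):
    r,P=blob(C,((Rr-B>t)).astype(np.uint8),(320,186),50,.018);print("jig sc",t,np.round(r[0],1),np.round(r[1],1),r[2])
o=np.array([270,165]);q=lambda p:onz(S,np.array(p)/4.4+o,.018)[:,:2].round(4).tolist()
print("corners",q([(38,70),(180,40),(260,405),(113,438)]))
print("line",q([(55,162),(198,133)]))
print("dot",onz(S,[np.array([704,224])/4.4+o],.04),onz(C,[np.array([202,521])/4+[200,140]],.04))
E
```

```text
(394, 193) 130 [ 594.8 -189.5] [32. 57.] 67.8
(394, 193) 145 [ 596.  -189.3] [30.5 55. ] 67.4
(430, 216) 130 [ 511.7 -305. ] [47. 37.] 30.4
(430, 216) 145 [ 512.7 -305.2] [46.1 33.7] 28.0
(400, 239) 130 [ 440.1 -203.6] [35.6 34.3] 88.9
(400, 239) 145 [ 440.1 -203.3] [34.8 34.3] 88.9
scene (295, 253) 150 [ 596.6 -191.9] [26.5 53.1] 66.7Traceback (most recent call last):
  File "<stdin>", line 10, in <module>
  File "h.py", line 20, in blob
    ct=max(cv2.findContours(M,0,1)[0],key=cv2.contourArea)
ValueError: max() iterable argument is empty
```

```bash
python3 - <<'E'
from h import *
S=snapshot("top");C=snapshot("scene")
B,G,Rr=masks(C["image"])
for c in [(251,270),(250,238)]:
    for t in (120,135,150):
      try:
        r,P=blob(C,((Rr-G>-15)&(Rr>t)).astype(np.uint8),c,14,.04); print("scene",c,t,np.round(r[0],1),np.round(r[1],1),round(r[2],1))
      except Exception: pass
for n,X,c,w in(("top",S,(305,220),55),("scene",C,(320,186),50)):
  B,G,Rr=masks(X["image"])
  for t in(15,30):
    r,P=blob(X,((Rr-B>t)).astype(np.uint8),c,w,.018);print("jig",n,t,np.round(r[0],1),np.round(r[1],1),r[2])
o=np.array([270,165]);q=lambda p,z=.018:onz(S,np.array(p)/4.4+o,z)[:,:2].round(4).tolist()
print("corners",q([(38,70),(180,40),(260,405),(113,438)]))
print("line",q([(55,162),(198,133)]))
print("bar",q([(37,328),(283,281)],.084),"pivot",q([(133,403)],.096),"tip",q([(165,287)],.096))
print("dot",onz(S,[np.array([704,224])/4.4+o],.04),onz(C,[np.array([202,521])/4+[200,140]],.04))
cq=lambda p,z=.018:onz(C,np.array(p)/4+[200,140],z)[:,:2].round(4).tolist()
print("scene corners NE,SE,line",cq([(665,160),(632,252),(303,183),(575,152),(551,232)]), "pivot",cq([(355,52)],.096))
E
```

```text
scene (251, 270) 120 [ 519.1 -313. ] [53.8 42.3] 28.2
scene (251, 270) 135 [ 514.  -308.7] [48.4 29.8] 30.1
scene (251, 270) 150 [ 513.6 -309. ] [45.9 26. ] 31.4
scene (250, 238) 120 [ 441.6 -207.4] [32.  39.6] 89.9
scene (250, 238) 135 [ 440.9 -206.8] [29.3 37.7] 85.0
scene (250, 238) 150 [ 441.1 -206.7] [26.5 34.4] 85.6
jig top 15 [567.8 133.7] [196.9 125.5] 11.331132888793945
jig top 30 [568.1 133.6] [192.3 122.1] 11.486801147460938
jig scene 15 [569.6 125.1] [197.4 136.7] 11.348474502563477
jig scene 30 [569.6 125.7] [194.  130.5] 11.498076438903809
corners [[0.6474, 0.2056], [0.6692, 0.0924], [0.3809, 0.0347], [0.3579, 0.1486]]
line [[0.5735, 0.1924], [0.5942, 0.0793]]
bar [[0.4418, 0.1984], [0.4729, 0.0155]] pivot [[0.3857, 0.127]] tip [[0.4696, 0.1025]]
dot [[ 0.51242523 -0.30956086  0.04      ]] [[ 0.51512175 -0.30981043  0.04      ]]
scene corners NE,SE,line [[0.6489, 0.2047], [0.6706, 0.095], [0.3844, 0.0338], [0.5751, 0.1768], [0.6003, 0.0833]] pivot [[0.3861, 0.1272]]
```

The spacer_45 stands at about (0.513, -0.308) with yaw 0.51. The jig origin is at about (0.5535, 0.1285) with yaw 0.195. First I move above the spacer.

Call:
{"api": "servo_tool", "payload": {
  "motion": [
    [[5.28,-3.13,0,0,0,0,1],[5.28,-3.13,0,0,0,0,1],[5.28,-3.13,0,0,0,0,1],[5.28,-3.13,0,0,0,0,1],[5.28,-3.13,0,0,0,0,1],[5.28,-3.13,0,0,0,0,1],[5.28,-3.13,0,0,0,0,1],[5.28,-3.13,0,0,0,0,1],[0,0,4,0,0,-0.13,1],[0,0,4,0,0,-0.13,1]]
  ]
}}

```text
time_s: 1.65
position: [0.5146, -0.3083, 0.1514]
tcp_rot: [3.037, 0.796, 0.003]
ft_force: [-0.6, 0.1, -0.2]
opening: 0.0852
grip_force: 0.0
```

Call:
{"api": "servo_tool", "payload": {
  "motion": [
    [[0,0,5,0,0,0,1],[0,0,5,0,0,0,1],[0,0,3,0,0,0,1],[0,0,1.1,0,0,0,1],[0,0,0,0,0,0,-1],[0,0,0,0,0,0,-1],[0,0,0,0,0,0,-1],[0,0,0,0,0,0,-1],[0,0,0,0,0,0,-1],[0,0,0,0,0,0,-1]]
  ]
}}

```text
time_s: 2.9
position: [0.5144, -0.31, 0.0123]
tcp_rot: [3.039, 0.785, 0.004]
ft_force: [-0.0, 0.2, 6.5]
opening: 0.0273
grip_force: 60.8
```

Call:
{"api": "servo_tool", "payload": {
  "motion": [
    [[0,0,-4.5,0,0,0,-1],[0,0,-5,0,0,0.155,-1],[0,0,-4.5,0,0,0.155,-1],[2.1,-5.28,0,0,0,0,-1],[2.1,-5.28,0,0,0,0,-1],[2.1,-5.28,0,0,0,0,-1],[2.1,-5.28,0,0,0,0,-1],[2.1,-5.28,0,0,0,0,-1],[2.1,-5.28,0,0,0,0,-1],[2.1,-5.28,0,0,0,0,-1]]
  ]
}}

```text
time_s: 4.15
position: [0.585, 0.0839, 0.1502]
tcp_rot: [3.126, 0.307, -0.0]
ft_force: [1.5, 0.6, -1.5]
opening: 0.0272
grip_force: 60.1
```

Call:
{"api": "servo_tool", "payload": {
  "motion": [
    [[2.1,-5.28,0,0,0,0,-1],[0,0,0,0,0,0,-1]]
  ]
}}

```text
time_s: 4.4
position: [0.5957, 0.1419, 0.1502]
tcp_rot: [-3.125, -0.315, -0.001]
ft_force: [-0.7, -0.6, -0.8]
opening: 0.027
grip_force: 60.0
```

```bash
python3 - <<'E'
from h import *
S=snapshot("top");C=snapshot("scene")
a=cv2.resize(S["image"][150:270,250:370],None,fx=3.3,fy=4,interpolation=2)
a=cv2.resize(S["image"][160:270,260:360],(400,440),interpolation=2)
b=cv2.resize(C["image"][120:230,270:370],(400,440),interpolation=2)
cv2.imwrite("pics/c.png",np.hstack([a,b]));s=sense();print(s["position"],s["tcp_rot"],s["ft_force"],s["opening"])
E
```

```text
[0.59506795 0.13846783 0.14987961] [ 3.12567813e+00  3.10114322e-01 -1.54819048e-03] [-0.0241966  -0.94498862 -0.87544487] 0.027111219566492484
```

View pics/c.png

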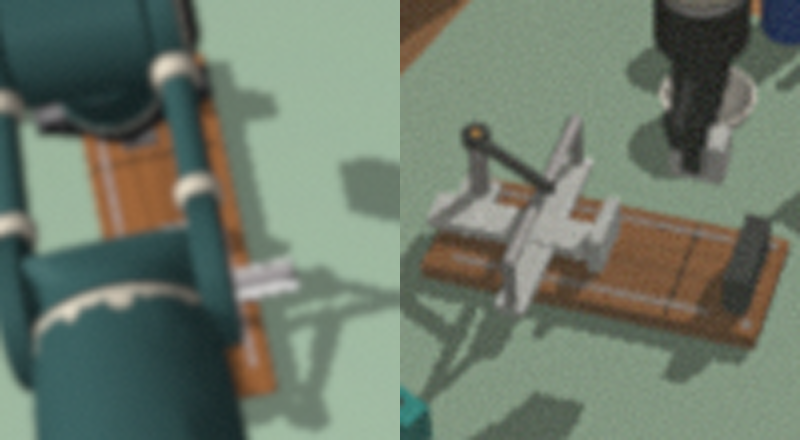

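The scene crop shows the spacer held upright at (715,150), above the bed in front of the stop at (750,265). The jig is undisturbed. Now I lower it.

Call:
{"api": "servo_tool", "payload": {
  "motion": [
    [[0,0,5,0,0,0,-1],[0,0,4,0,0,0,-1],[0,0,2,0,0,0,-1],[0,0,0.4,0,0,0,-1],[0,0,0,0,0,0,-1],[0,0,0,0,0,0,-1]]
  ]
}}

```text
time_s: 5.25
position: [0.5974, 0.1381, 0.0383]
tcp_rot: [-3.126, -0.307, -0.006]
ft_force: [-0.0, -0.6, -0.9]
opening: 0.0267
grip_force: 60.1
```

Call:
{"api": "servo_tool", "payload": {
  "motion": [
    [[0,0,0.2,0,0,0,-1],[0,0,0.1,0,0,0,-1],[0,0,0,0,0,0,-1]]
  ]
}}

```text
time_s: 5.62
position: [0.5955, 0.138, 0.0333]
tcp_rot: [3.127, 0.307, -0.0]
ft_force: [-0.7, 0.2, -1.6]
opening: 0.0273
grip_force: 60.1
```

Call:
{"api": "servo_tool", "payload": {
  "motion": [
    [[0,0,0.15,0,0,0,-1],[0,0,0.1,0,0,0,-1],[0,0,0,0,0,0,-1]]
  ]
}}

```text
time_s: 6.0
position: [0.5955, 0.1379, 0.0306]
tcp_rot: [3.127, 0.307, -0.001]
ft_force: [-0.1, -0.3, -1.0]
opening: 0.0272
grip_force: 60.1
```

Call:
{"api": "servo_tool", "payload": {
  "motion": [
    [[0,0,0.1,0,0,0,-1],[0,0,0.0,0,0,0,-1],[0,0,0,0,0,0,-1]]
  ]
}}

```text
time_s: 6.38
position: [0.5957, 0.138, 0.0303]
tcp_rot: [-3.127, -0.307, -0.0]
ft_force: [-3.0, -0.8, 4.3]
opening: 0.0271
grip_force: 60.7
```

Call:
{"api": "servo_tool", "payload": {
  "motion": [
    [[0,0,0,0,0,0,0],[0,0,0,0,0,0,0.2],[0,0,0,0,0,0,0.2],[0,0,0,0,0,0,0.2],[0,0,0,0,0,0,0.2],[0,0,-3,0,0,0,0.2],[0,0,-4,0,0,0,0.2],[0,0,-4.5,0,0,0,0.2],[0,0,-4.5,0,0,0,0.2]]
  ]
}}

```text
time_s: 7.5
position: [0.5954, 0.1379, 0.191]
tcp_rot: [3.127, 0.307, -0.0]
ft_force: [0.9, -0.2, 1.1]
opening: 0.051
grip_force: 0.0
```

Call:
{"api": "servo_tool", "payload": {
  "motion": [
    [[0,-6,0,0,0,0,0.2],[0,-6,0,0,0,0,0.2],[0,-6,0,0,0,0,0.2],[0,-4,0,0,0,0,0.2]]
  ]
}}

```text
time_s: 8.0
position: [0.552, 0.3563, 0.1899]
tcp_rot: [-3.126, -0.309, -0.001]
ft_force: [0.8, 0.3, -0.7]
opening: 0.0515
grip_force: 0.0
```

```bash
python3 - <<'E'
from h import *
S=snapshot("top");C=snapshot("scene")
a=cv2.resize(S["image"][160:270,260:360],(400,440),interpolation=2)
b=cv2.resize(C["image"][120:230,270:370],(400,440),interpolation=2)
cv2.imwrite("pics/d.png",np.hstack([a,b]));s=sense();print(s["time_s"],s["position"],s["tcp_rot"],s["ft_force"],s["opening"])
E
```

```text
8.1 [0.55150487 0.35789373 0.18971602] [-3.12416125e+00 -3.13587735e-01 -7.22485013e-05] [-0.13695033 -0.01022508  0.47662343] 0.050882837871332964
```

View pics/d.png

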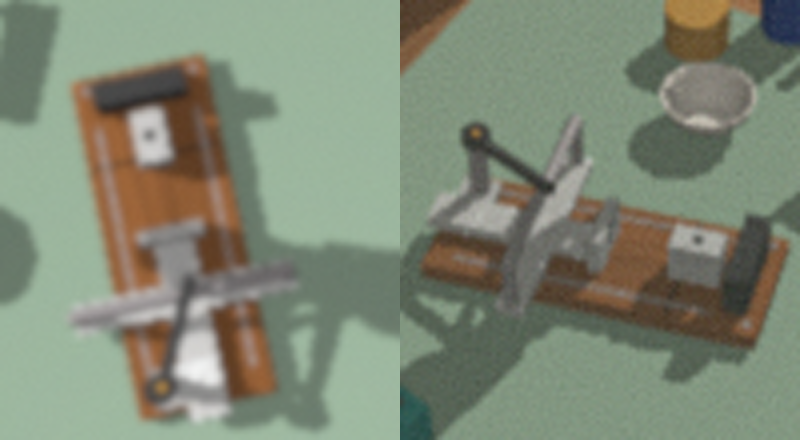

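The top crop shows the spacer standing squarely at (150,135) in front of the stop at (140,88), centred. The lever is still open. Next I turn the gripper 90° and go over the bar on the lever's -y side.

Call:
{"api": "servo_tool", "payload": {
  "motion": [
    [[0,0,0,0,0,-0.175,-0.06],[0,0,0,0,0,-0.175,-0.06],[0,0,0,0,0,-0.175,-0.06],[0,0,0,0,0,-0.175,-0.06],[0,0,0,0,0,-0.175,-0.06],[0,0,0,0,0,-0.175,-0.06],[0,0,0,0,0,-0.175,-0.06],[0,0,0,0,0,-0.175,-0.06],[0,0,0,0,0,-0.175,-0.06],[0,0,0,0,0,0,-0.06]]
  ]
}}

```text
time_s: 9.35
position: [0.553, 0.3529, 0.1897]
tcp_rot: [1.992, 2.43, -0.001]
ft_force: [0.2, 0.9, -0.8]
opening: 0.04
grip_force: 0.0
```

Call:
{"api": "servo_tool", "payload": {
  "motion": [
    [[-4.57,-2.32,0,0,0,0,-0.06],[-4.57,-2.32,0,0,0,0,-0.06],[-4.57,-2.32,0,0,0,0,-0.06],[-4.57,-2.32,0,0,0,0,-0.06],[-4.57,-2.32,0,0,0,0,-0.06],[-4.57,-2.32,0,0,0,0,-0.06],[0,0,0,0,0,0,-0.06],[0,0,0,0,0,0,-0.06]]
  ]
}}

```text
time_s: 10.35
position: [0.4712, 0.0573, 0.1901]
tcp_rot: [1.992, 2.429, 0.002]
ft_force: [0.1, 0.2, -0.2]
opening: 0.0402
grip_force: 0.0
```

```bash
python3 - <<'E'
from h import *
C=snapshot("scene");s=sense();p=s["position"]
a=s["tcp_rot"];yaw=2*np.arctan2(a[1],a[0]);print(s["time_s"],p,yaw,s["opening"])
d=p[:2]-[.5535,.1285];u=np.array([.981,.194]);v=np.array([-.194,.981]);print("jig",d@u,d@v)
cv2.imwrite("pics/e.png",cv2.resize(C["image"][90:230,260:380],(600,700))[:600])
E
```

```text
10.4 [0.47128019 0.05782975 0.19001959] 1.769270054543363 0.04008469152300611
jig -0.09436766548653149 -0.05337687198889114
```

View pics/e.png

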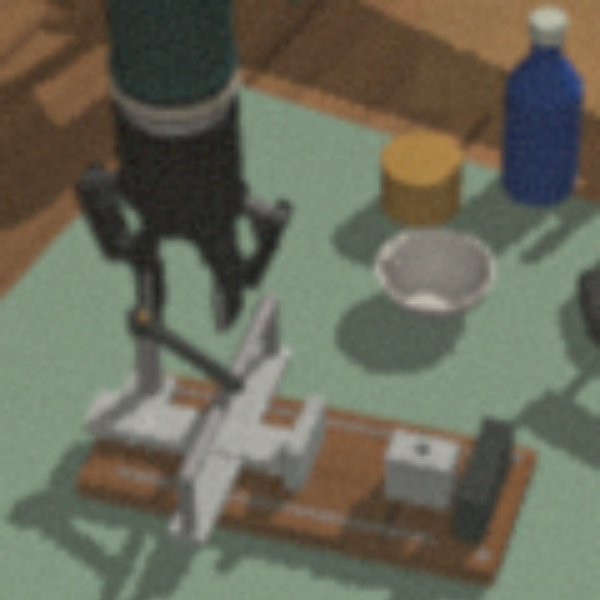

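The fingers hang open above the bar, clear of the lever (tip at (240,385)), and the spacer is at (420,465). Now I descend to straddle the bar.

Call:
{"api": "servo_tool", "payload": {
  "motion": [
    [[0.4,0,4,0,0,0,-0.06],[0,0,3,0,0,0,-0.06],[0,0,1.5,0,0,0,-0.06],[0,0,1.5,0,0,0,-0.06],[0,0,1.5,0,0,0,-0.06],[0,0,1.3,0,0,0,-0.06],[0,0,0,0,0,0,-0.06],[0,0,0,0,0,0,-0.06]]
  ]
}}

```text
time_s: 11.4
position: [0.4705, 0.0612, 0.0622]
tcp_rot: [1.988, 2.432, 0.001]
ft_force: [-0.5, -0.1, -0.3]
opening: 0.0403
grip_force: 0.0
```

Call:
{"api": "servo_tool", "payload": {
  "motion": [
    [[0,0,0,0,0,0,-0.4],[0,0,0,0,0,0,-0.58],[0,0,0,0,0,0,-0.58],[0,0,0,0,0,0,-0.58],[0,0,0,0,0,0,-0.58]]
  ]
}}

```text
time_s: 12.02
position: [0.4701, 0.0613, 0.0618]
tcp_rot: [1.988, 2.432, 0.0]
ft_force: [-0.4, 0.3, -0.1]
opening: 0.0177
grip_force: 0.0
```

Call:
{"api": "servo_tool", "payload": {
  "motion": [
    [[0,1.0,0,0,0,0,-0.58],[0,1.5,0,0,0,0,-0.58],[0,1.5,0,0,0,0,-0.58],[0,1.0,0,0,0,0,-0.58],[0,0.4,0,0,0,0,-0.58],[0,0.3,0,0,0,0,-0.58],[0,0.2,0,0,0,0,-0.58],[0,0,0,0,0,0,-0.58],[0,0,0,0,0,0,-0.58]]
  ]
}}

```text
time_s: 13.15
position: [0.5277, 0.073, 0.0617]
tcp_rot: [-1.989, -2.432, 0.0]
ft_force: [-2.1, -0.5, -2.1]
opening: 0.0179
grip_force: 1.2
```

Call:
{"api": "servo_tool", "payload": {
  "motion": [
    [[0,0.2,0,0,0,0,-0.58],[0,0.2,0,0,0,0,-0.58],[0,0.2,0,0,0,0,-0.58],[0,0,0,0,0,0,-0.58],[0,0,0,0,0,0,-0.58]]
  ]
}}

```text
time_s: 13.78
position: [0.5339, 0.0742, 0.0617]
tcp_rot: [1.989, 2.432, 0.0]
ft_force: [-4.4, -0.0, -2.7]
opening: 0.0176
grip_force: 1.6
```

Call:
{"api": "servo_tool", "payload": {
  "motion": [
    [[0,0.1,0,0,0,0,-0.58],[0,0.1,0,0,0,0,-0.58],[0,0,0,0,0,0,-0.58],[0,0,0,0,0,0,-0.58]]
  ]
}}

```text
time_s: 14.28
position: [0.5358, 0.0746, 0.0617]
tcp_rot: [1.989, 2.432, 0.0]
ft_force: [-3.4, -0.9, -2.9]
opening: 0.0181
grip_force: 1.8
```

Call:
{"api": "servo_tool", "payload": {
  "motion": [
    [[0,0.1,0,0,0,0,-0.58],[0,0,0,0,0,0,-0.58],[0,0,0,0,0,0,-0.58]]
  ]
}}

```text
time_s: 14.65
position: [0.5367, 0.0748, 0.0617]
tcp_rot: [-1.989, -2.432, 0.0]
ft_force: [-3.0, -0.4, -3.7]
opening: 0.0179
grip_force: 1.9
```

Call:
{"api": "servo_tool", "payload": {
  "motion": [
    [[0,0.1,0,0,0,0,-0.58],[0,0.1,0,0,0,0,-0.58],[0,0,0,0,0,0,-0.58],[0,0,0,0,0,0,-0.58]]
  ]
}}

```text
time_s: 15.15
position: [0.5385, 0.0752, 0.0617]
tcp_rot: [-1.988, -2.432, 0.001]
ft_force: [-5.5, -0.9, -1.8]
opening: 0.0178
grip_force: 2.5
```

Call:
{"api": "servo_tool", "payload": {
  "motion": [
    [[0,0.1,0,0,0,0,-0.58],[0,0,0,0,0,0,-0.58],[0,0,0,0,0,0,-0.58]]
  ]
}}

```text
time_s: 15.52
position: [0.5385, 0.0752, 0.0617]
tcp_rot: [-1.987, -2.431, 0.003]
ft_force: [-6.9, -1.0, 0.2]
opening: 0.0179
grip_force: 3.8
```

Call:
{"api": "servo_tool", "payload": {
  "motion": [
    [[0,0.1,0,0,0,0,-0.58],[0,0.1,0,0,0,0,-0.58],[0,0,0,0,0,0,-0.58],[0,0,0,0,0,0,-0.58]]
  ]
}}

```text
time_s: 16.02
position: [0.5385, 0.0752, 0.0615]
tcp_rot: [-1.985, -2.429, 0.008]
ft_force: [-13.4, -2.3, 5.3]
opening: 0.0176
grip_force: 6.5
```

```bash
python3 - <<'E'
from h import *
C=snapshot("scene");S=snapshot("top")
a=cv2.resize(S["image"][160:270,260:360],(400,440),interpolation=2)
b=cv2.resize(C["image"][120:230,270:370],(400,440),interpolation=2)
cv2.imwrite("pics/f.png",np.hstack([a,b]))
E
```

```text
(no output)
```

View pics/f.png

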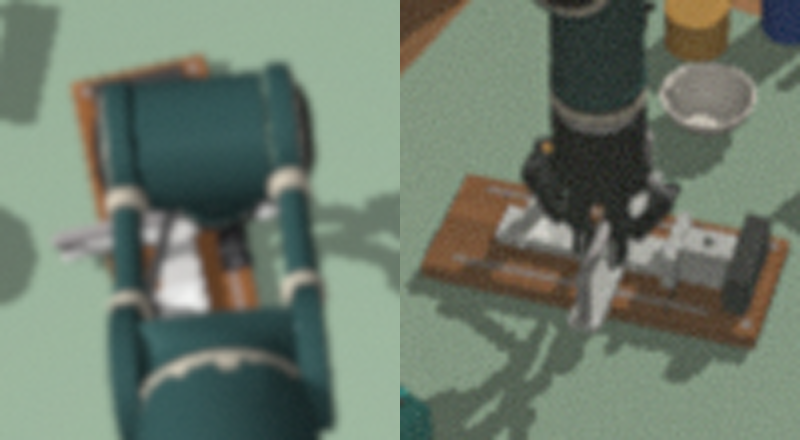

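In the scene crop the leg's face bears on the spacer (705,245), and the spacer is against the stop (745,265). I am pushing with about 13 N. Now I sweep along the bar.

Call:
{"api": "servo_tool", "payload": {
  "motion": [
    [[0.4,0,0,0,0,0,-0.58],[0.5,0,0,0,0,0,-0.58],[0.5,0,0,0,0,0,-0.58],[0.5,0,0,0,0,0,-0.58],[0.5,0,0,0,0,0,-0.58],[0.5,0,0,0,0,0,-0.58],[0,0,0,0,0,0,-0.58]]
  ]
}}

```text
time_s: 17.0
position: [0.533, 0.1022, 0.0608]
tcp_rot: [-1.986, -2.432, 0.011]
ft_force: [-9.6, -7.7, 0.4]
opening: 0.0178
grip_force: 7.0
```

Call:
{"api": "servo_tool", "payload": {
  "motion": [
    [[0.5,0,0,0,0,0,-0.58],[0.5,0,0,0,0,0,-0.58],[0.5,0,0,0,0,0,-0.58],[0.5,0,0,0,0,0,-0.58],[0.5,0,0,0,0,0,-0.58],[0.3,0,0,0,0,0,-0.58],[0,0,0,0,0,0,-0.58]]
  ]
}}

```text
time_s: 17.88
position: [0.5326, 0.1105, 0.0614]
tcp_rot: [1.965, 2.422, -0.04]
ft_force: [8.7, -79.0, -1.8]
opening: 0.0181
grip_force: 80.5
```

Call:
{"api": "servo_tool", "payload": {
  "motion": [
    [[-0.6,0,0,0,0,0,-0.58],[-0.6,0,0,0,0,0,-0.58],[-0.4,0,0,0,0,0,-0.58],[0,0,0,0,0,0,-0.58]]
  ]
}}

```text
time_s: 18.38
position: [0.5325, 0.1099, 0.0613]
tcp_rot: [1.989, 2.428, -0.014]
ft_force: [-3.6, -22.6, -0.4]
opening: 0.0184
grip_force: 68.0
```

```bash
python3 - <<'E'
from h import *
C=snapshot("scene");S=snapshot("top");s=sense()
print(s["position"],s["tcp_rot"],s["ft_force"],s["ft_torque"],s["opening"],s["q"])
a=cv2.resize(S["image"][190:260,270:350],(400,350),interpolation=2)
b=cv2.resize(C["image"][150:210,285:365],(400,300),interpolation=2)
b=cv2.resize(C["image"][140:210,285:365],(400,350),interpolation=2)
cv2.imwrite("pics/g.png",np.hstack([a,b]))
E
```

```text
[0.53258014 0.10991679 0.06129652] [ 1.98821319  2.42850594 -0.01399193] [ -3.20570873 -22.9725613   -0.83543042] [-3.37261469  1.41599    -0.95406233] 0.018161207171559134 [ 0.16292972  0.18967533  2.03527374 -0.01021475  0.92138572 -0.02959287]
```

View pics/g.png

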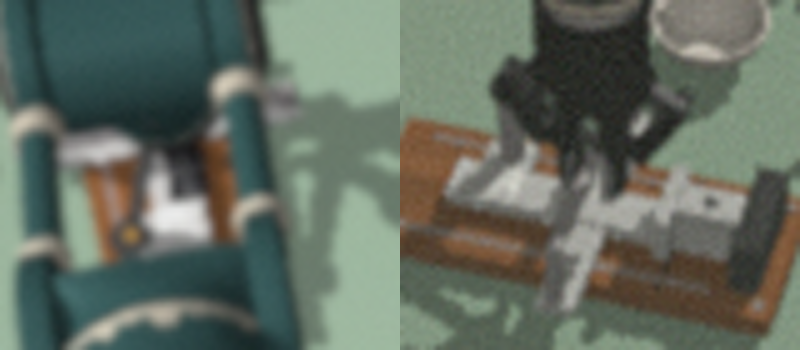

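The lever tip has got between the fingers. With an 18 mm gap the +x finger's inner face is about 12 mm ahead of the bar, so the tip is wedged there. I back off along the bar while still pushing, then narrow the gap so both flanks push the lever.

Call:
{"api": "servo_tool", "payload": {
  "motion": [
    [[-0.5,0,0,0,0,0,-0.58],[-0.5,0,0,0,0,0,-0.58],[-0.5,0,0,0,0,0,-0.58],[-0.5,0,0,0,0,0,-0.58],[-0.5,0,0,0,0,0,-0.58],[0,0,0,0,0,0,-0.58]]
  ]
}}

```text
time_s: 19.23
position: [0.5351, 0.0923, 0.0607]
tcp_rot: [-1.986, -2.426, 0.005]
ft_force: [-11.7, 3.0, 0.4]
opening: 0.0183
grip_force: 5.2
```

Call:
{"api": "servo_tool", "payload": {
  "motion": [
    [[-0.5,0,0,0,0,0,-0.61],[-0.5,-0.05,0,0,0,0,-0.64],[-0.2,-0.05,0,0,0,0,-0.67],[0,-0.05,0,0,0,0,-0.69],[0,0,0,0,0,0,-0.69],[0,0,0,0,0,0,-0.69]]
  ]
}}

```text
time_s: 19.98
position: [0.535, 0.0807, 0.0604]
tcp_rot: [-1.984, -2.425, 0.007]
ft_force: [-13.0, 4.8, -0.4]
opening: 0.013
grip_force: 5.9
```

```bash
python3 - <<'E'
from h import *
C=snapshot("scene");S=snapshot("top");s=sense()
print(s["position"],s["tcp_rot"],s["ft_force"],s["grip_force"],s["opening"])
a=cv2.resize(S["image"][190:260,270:350],(400,350),interpolation=2)
b=cv2.resize(C["image"][140:210,285:365],(400,350),interpolation=2)
cv2.imwrite("pics/i.png",np.hstack([a,b]))
E
```

```text
[0.53501151 0.08073593 0.06036009] [-1.98439591 -2.42507798  0.00649969] [-12.70135847   5.0218173   -0.09460601] 5.8697108924388885 0.013296786788827357
```

View pics/i.png

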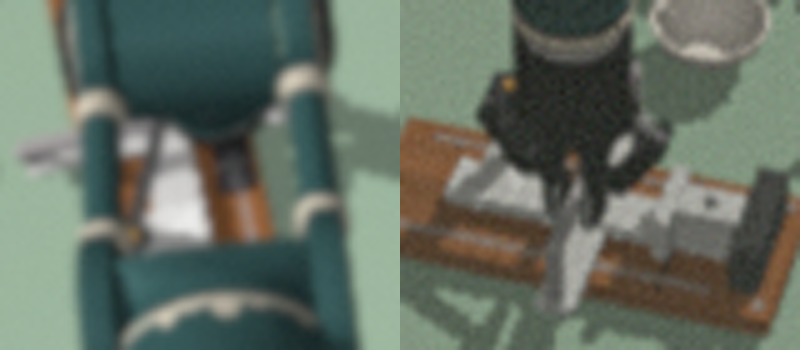

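The leg is still on the spacer, the lever is back near open, and the fingers are clear on its -y side. A 13 mm gap would still catch the tip's corner only marginally. Instead I widen the gap so the tip never meets the +x finger and only the pushing finger's flank sweeps the lever.

Call:
{"api": "servo_tool", "payload": {
  "motion": [
    [[0,0.1,0,0,0,0,-0.64],[0,0.11,0,0,0,0,-0.59],[0,0.11,0,0,0,0,-0.54],[0,0.12,0,0,0,0,-0.48],[0,0.12,0,0,0,0,-0.42],[0,0.12,0,0,0,0,-0.36],[0,0.12,0,0,0,0,-0.31],[0,0.12,0,0,0,0,-0.25],[0,0.12,0,0,0,0,-0.2],[0,0,0,0,0,0,-0.2]]
  ]
}}

```text
time_s: 21.32
position: [0.5455, 0.0813, 0.0602]
tcp_rot: [-1.985, -2.427, 0.009]
ft_force: [-11.8, -1.0, -0.7]
opening: 0.0343
grip_force: 5.9
```

Call:
{"api": "servo_tool", "payload": {
  "motion": [
    [[0.5,0,0,0,0,0,-0.2],[0.5,0,0,0,0,0,-0.2],[0.5,0,0,0,0,0,-0.2],[0.4,0,0,0,0,0,-0.2],[0.4,0,0,0,0,0,-0.2],[0.4,0,0,0,0,0,-0.2],[0.3,0,0,0,0,0,-0.2],[0,0,0,0,0,0,-0.2]]
  ]
}}

```text
time_s: 22.32
position: [0.5401, 0.1083, 0.0605]
tcp_rot: [-1.985, -2.431, 0.013]
ft_force: [-10.3, -8.7, 0.4]
opening: 0.0341
grip_force: 6.2
```

Call:
{"api": "servo_tool", "payload": {
  "motion": [
    [[0.3,0,0,0,0,0,-0.2],[0.3,0,0,0,0,0,-0.2],[0.3,0,0,0,0,0,-0.2],[0.3,0,0,0,0,0,-0.2],[0,0,0,0,0,0,-0.2]]
  ]
}}

```text
time_s: 22.95
position: [0.5379, 0.1191, 0.0604]
tcp_rot: [-1.985, -2.433, 0.015]
ft_force: [-10.3, -13.5, 0.7]
opening: 0.0344
grip_force: 7.9
```

Call:
{"api": "servo_tool", "payload": {
  "motion": [
    [[0.3,0,0,0,0,0,-0.2],[0.3,0,0,0,0,0,-0.2],[0.3,0,0,0,0,0,-0.2],[0.2,0,0,0,0,0,-0.2],[0,0,0,0,0,0,-0.2]]
  ]
}}

```text
time_s: 23.58
position: [0.5358, 0.1296, 0.0604]
tcp_rot: [-1.985, -2.433, 0.016]
ft_force: [-10.1, -13.8, 0.2]
opening: 0.0345
grip_force: 8.2
```

Call:
{"api": "servo_tool", "payload": {
  "motion": [
    [[0.2,0,0,0,0,0,-0.2],[0.2,0,0,0,0,0,-0.2],[0,0,0,0,0,0,-0.2]]
  ]
}}

```text
time_s: 23.95
position: [0.535, 0.1334, 0.0604]
tcp_rot: [-1.985, -2.433, 0.016]
ft_force: [-10.0, -14.2, -0.1]
opening: 0.0347
grip_force: 8.3
```

Call:
{"api": "servo_tool", "payload": {
  "motion": [
    [[0.2,0,0,0,0,0,-0.2],[0.1,0,0,0,0,0,-0.2],[0,0,0,0,0,0,-0.2]]
  ]
}}

```text
time_s: 24.32
position: [0.5344, 0.1363, 0.0604]
tcp_rot: [-1.985, -2.433, 0.016]
ft_force: [-8.8, -13.9, -0.1]
opening: 0.0339
grip_force: 8.6
```

Call:
{"api": "servo_tool", "payload": {
  "motion": [
    [[0.15,0,0,0,0,0,-0.2],[0.15,0,0,0,0,0,-0.2],[0,0,0,0,0,0,-0.2],[0,0,0,0,0,0,-0.2]]
  ]
}}

```text
time_s: 24.82
position: [0.5338, 0.1393, 0.0604]
tcp_rot: [-1.985, -2.433, 0.016]
ft_force: [-9.7, -13.8, -0.6]
opening: 0.0343
grip_force: 8.4
```

Call:
{"api": "servo_tool", "payload": {
  "motion": [
    [[0.15,0,0,0,0,0,-0.2],[0.1,0,0,0,0,0,-0.2],[0,0,0,0,0,0,-0.2],[0,0,0,0,0,0,-0.2]]
  ]
}}

```text
time_s: 25.32
position: [0.5335, 0.141, 0.0603]
tcp_rot: [-1.985, -2.434, 0.017]
ft_force: [-9.1, -17.4, -1.0]
opening: 0.0344
grip_force: 11.4
```

Call:
{"api": "servo_tool", "payload": {
  "motion": [
    [[0.15,0,0,0,0,0,-0.2],[0.1,0,0,0,0,0,-0.2],[0,0,0,0,0,0,-0.2],[0,0,0,0,0,0,-0.2]]
  ]
}}

```text
time_s: 25.82
position: [0.5334, 0.1412, 0.0604]
tcp_rot: [1.982, 2.434, -0.021]
ft_force: [-7.6, -23.4, -0.1]
opening: 0.0341
grip_force: 15.2
```

```bash
python3 - <<'E'
from h import *
S=snapshot("top");C=snapshot("scene");s=sense()
p=s["position"];d=p[:2]-[.5535,.1285];u=np.array([.981,.194]);v=np.array([-.194,.981]);print(p,d@u,d@v,s["ft_force"],s["grip_force"])
# expected lever pixels: pivot and points along a closed lever
o=np.array([.5535,.1285])+.0018*u
piv=o+(-.030-.070)*u+.030*v
for a in (0,.25,.5):
    l=np.cos(a)*u-np.sin(a)*v
    for n,X in(("top",S),("scene",C)):
        P=[np.r_[piv+r*l,.096] for r in (0,.015,.025,.035,.045,.055)]
        q=proj(X,P); print(a,n,[(int(round(x)),int(round(y)),int(X["image"][int(round(y)),int(round(x))].mean())) for x,y in q])
# dark-pixel profile rows in top around the lever
g=S["image"].mean(2).astype(int)
r0=proj(S,[np.r_[piv,.096]])[0];x0,y0=int(r0[0]),int(r0[1])
print(x0,y0);print(g[y0-22:y0+4,x0-10:x0+16])
E
```

```text
[0.53344311 0.14117963 0.06037172] -0.017215960998765382 0.016329750197456326 [ -7.04978056 -23.9701091   -0.04651517] 15.148166120052338
0 top [(296, 236, 104), (295, 232, 79), (295, 229, 59), (294, 226, 69), (294, 223, 62), (293, 220, 38)]
0 scene [(307, 157, 91), (311, 158, 65), (314, 158, 40), (317, 159, 57), (319, 160, 42), (322, 160, 45)]
0.25 top [(296, 236, 104), (297, 231, 92), (297, 228, 79), (297, 225, 72), (297, 222, 56), (297, 219, 29)]
0.25 scene [(307, 157, 91), (310, 159, 54), (313, 160, 49), (315, 161, 51), (318, 162, 63), (320, 163, 32)]
0.5 top [(296, 236, 104), (298, 232, 133), (299, 229, 95), (299, 226, 54), (300, 223, 56), (301, 220, 163)]
0.5 scene [(307, 157, 91), (310, 159, 54), (312, 161, 95), (314, 162, 103), (316, 163, 130), (318, 165, 129)]
296 236
[[ 39  42  42  38  37  35  35  32  31  33  37  41  46  47  50  54  70  81
   82  77  73  64  55  69 107 148]
 [ 41  39  39  38  34  33  33  35  37  42  44  47  45  44  53  79  96  92
   85  79  73  66  59  69 109 156]
 [ 47  44  41  37  36  35  39  39  45  49  50  46  39  43  69 110 129 113
   92  81  75  66  5
[... 1822 characters left out ...]
05 210 215
  206 172 117  78  69  67  67  61]
 [166 160 146 121 105 108 117 117 101  85  89 112 144 170 188 198 205 212
  205 171 117  79  72  69  68  63]
 [166 161 149 125 107 102 104 102  95  94  97 101 115 139 163 179 187 194
  188 158 112  80  73  71  69  68]
 [165 162 153 129 109  98  91  88  93 103 104  95  89 100 123 141 148 150
  144 124  96  79  75  73  72  69]
 [166 162 153 133 108  94  85  82  87  99 100  88  75  76  87  96 100  97
   96  87  78  76  76  76  74  71]
 [160 155 146 129 104  88  79  76  77  81  83  75  69  67  68  69  69  67
   66  67  70  77  77  75  74  71]
 [140 131 122 107  89  77  73  71  69  71  70  66  65  65  64  64  62  61
   60  59  68  75  76  77  76  75]]
```

The lever lies along jig x in the top image, and the finger has stalled at its end stop. The leg still bears on the spacer with about 11.6 N, so I am handing in.

```bash
python3 -c "
from station import *
print(job_done())"
```

```text
the job is handed in; nothing more can be done
None
```

I handed the job in at about 26 s: the 45 mm spacer is seated against the stop, the leg is held against it by its bar with about 11.6 N, and the lever is swept to its end stop; the first sweep jammed the lever tip between the fingers (wrist force peaked near 80 N) and was redone with a wider gap, and no verdict came back.

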